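Turn over the wide leaf of the counter menu

ROBOT

A 7-joint arm with a two-finger parallel gripper is mounted at the origin on the work surface. World frame = base frame: x ahead of the robot, y to its left, z up, the work surface at z = 0. Lengths are in m, angles in rad, forces in N, time in s.
With the tool pointing down it reaches from about 0.425 to 0.925 m from the base axis. Payload 6.8 kg.
Tool frame: the origin (TCP) lies midway between the tips of the shut fingers; the grasp point (between the pads) lies 19 mm behind it; z points along the fingers, y is the line along which they close (so a half turn about z gives the same grasp; the last joint's range is limited). The gripper opens to 88 mm and grips with 3 to 60 N. Pads are 20 mm wide; open, the fingers measure 115 mm over their backs; the gripper's body (75 mm by 178 mm) begins 61 mm behind the grasp point.
Start: joints at [1.097, 0.477, 0.022, 1.555, -0.011, 1.109, -0.083], TCP at [0.241, -0.63, 0.188] pointing down, gripper open.
Joint ranges: [-2.96, 2.96], [-0.34, 2.1], [-1.41, 1.46], [0.24, 2.44], [-1.37, 4.51], [0.17, 1.92], [-2.96, 2.96]. Speed limits (rad/s): [2.39, 2.39, 3.14, 3.14, 3.14, 3.14, 3.14].

INTERFACE

Orientations are given as a 3x3 rotation matrix whose columns are the frame's x, y, z axes.
In Python, from plant import arm gives the robot as it stands.
- The arm moves only by the tool drive_tool, never from a script. Its argument "targets" is a list that holds one entry, the list of rows, each a list of 7 numbers: the closure, from 0 (fully open) to 1 (shut), then the shift along the tool's x, y, z scaled (see below), then the turn, a rotation vector about the tool's x, y, z scaled (see below). A call has 1 to 20 rows; each row shifts and turns the commanded pose from where the row before left it, along the tool's axes as they then stand; what a row does not reach is not made up. The controller multiplies each number of a shift by 25 mm and each number of a turn by 0.15 rad. A row lasts 1/8 s, in which the tool goes at most 62.5 mm and 10.7 degrees, less where a joint would pass 70% of its speed; a pose out of reach is approached as far as the arm can. A call with a number of a shift or a turn outside -1 to 1 is refused whole. A call with a gripper value outside its range is refused whole. The fingers move at their own pace and stop on an object; "newtons" is the grip in N (left out, the last holds). Time passes only in rows, so rows that do not move let the fingers close. It gives the time, the measured TCP pose, the force, the opening and the grip force at its end, in the units of the state.
- arm.get_state(): the state, without advancing time (a new reading comes with each control period).
- arm.grab_frame(name): name is "scene" or "top" or "wrist"; returns a dict with "image" (400x640x3 uint8, blue, green, red), "fx", "fy", "cx", "cy" (pixels), "distortion" ([k1, k2, p1, p2, k3] as OpenCV has them; the pictures are not rectified), "world_to_cam" (4x4, takes a point from world to camera coordinates). Camera axes: x right, y down, z forward; pixel columns grow to the right and rows downward; lengths in m; the calibration is good to about 2 mm. A picture is of the moment at which its call begins. There is no depth.
- arm.finish_job(): hands the job in; it is judged then, once.
The state is a dict: "time_s": time; "joint_pos": joint angles; "joint_velocities": joint speeds; "tau": joint torques, N m; "ee_pos": TCP position; "orientation": TCP orientation; "ft_force": force on the tool from outside, world axes, zero at the start; "ft_torque": the same for the moment, N m; "gripper_width": opening from 0.0 (shut) to 1.0 (fully open); "grip_force": force on a finger pad.
Only numpy, scipy, OpenCV 4.12 (cv2) and the standard library are available. Lean on these libraries where they do the work, as an engineer would, in place of code of your own. Each camera call takes 0.05 s, during which the arm holds its last target. There are 200 camera calls.

TASK

On the cafe counter lies a wooden split-leaf menu whose wide leaf stands a little ajar. With your fingertips, push that wide leaf up and over the spine, without pinching or flinging it, and press it down until it lies flat on the menu's other half. Leave the narrow leaf as it is, do not lift or drag the menu, leave the cup and the other things standing where they are, and finish with your hand clear.

Things in the scene. Friction and masses are not known exactly. Their poses are not given: they have to be found in the camera images.
- menu: split-leaf counter menu: dark wooden board 200 mm (along its x, the spine) by 270 mm (y) by 22 mm thick, loose on the counter, about 0.9 kg in all. Origin under its centre; at yaw 0 x points away from the robot. A wide and a narrow pale wood leaf, 10 mm apart, share the spine over the board's middle; both start on the -y (right) half and turn up and over to +y (left)
- spine (a point): point on the spine axis at the middle of the wide leaf's width: 39 mm along -x from the menu's centre, 26 mm above the counter. Axes as menu (z up): the leaf turns about x. The wide leaf is 116 mm wide along x, 6 mm thick (its mid-plane holds the spine axis) and reaches 150 mm from the spine
- wide_leaf (a joint): angle of the wide leaf: 0 lies flat on the right half (-y), 1.571 stands upright, 3.142 lies flat on the left half (+y), where it stops. Starts ajar (0.15 to 0.45). Its hinge is stiff, so it stays at any angle where it is left; about 1.5 N at its tab moves it
- wide_tab (a point): outer edge of the wide leaf's tab, mid-width and mid-thickness, 167 mm from the spine axis; the point's -y points outward from the spine. The tab, 50 mm wide, stands out from the middle of the leaf's free edge (at 150 mm). The board ends at 135 mm, so leaf edge and tab overhang the counter with free space beneath
- narrow_leaf (a joint): angle of the narrow leaf (66 mm wide, same length, at the menu's +x, far, end), as for the wide leaf; it starts flat (0 to 0.04) and is to stay there
- narrow_tab (a point): outer edge of the narrow leaf's 30 mm wide tab, mid-width, 167 mm from the spine
- cup: small white espresso cup (58 mm across, 52 high), standing on the menu's bare left half, beside where the wide leaf lands and clear of it. Bystander; origin under its centre
- tamper: dark steel coffee tamper (58 mm across, 88 high), standing behind the menu. Bystander; origin under its centre
- jug: steel milk jug with a handle (86 mm across, 100 high), standing to the left of the menu. Bystander; origin under its centre
- portafilter: portafilter: steel basket 72 mm across and 30 high with a 115 mm black handle, lying to the right of the menu's far end; origin under the basket. Bystander
- shaker: glass jar with a steel cap (60 mm across, 120 high), standing behind the menu. Bystander; origin under its centre
- saucer: white saucer (120 mm across, 16 high), lying at the near left. Bystander; origin under its centre

How it is judged:
On the way:
1. the wide leaf has been pushed up to about upright (value of joint wide_leaf above 1.3 rad), for 0.1 s.
At the end, for the whole second after the job is handed in: The wide leaf lies flat on the left half (joint within 0.1 rad of 3.142) and is at rest, the narrow leaf still lies on the right half (below 0.15 rad), the menu rests flat within 40 mm of where it lay, and each bystander stands within 45 mm of where it stood, untipped (value of joint wide_leaf above 3.04 rad and value of joint narrow_leaf below 0.15 rad and distance of menu from where it was at the start of the episode below 0.04 m and angle between menu's own z axis and vertical below 0.05 rad and linear speed of menu below 0.02 m/s and velocity of joint wide_leaf between -0.1 and 0.1 rad/s and distance of each of cup, tamper, jug, portafilter, shaker, saucer from where it was at the start of the episode below 0.045 m and angle between each of cup, tamper, jug, portafilter, shaker, saucer's own z axis and vertical below 0.3 rad); the robot touches nothing.
It fails at once if the menu is lifted, tipped or dragged away (height (world z) of menu above 0.012 m or angle between menu's own z axis and vertical above 0.1 rad or distance of menu from where it was at the start of the episode above 0.045 m).
It fails at once if the narrow leaf is turned too (value of joint narrow_leaf above 0.4 rad).
It fails at once if the wide leaf is flung or slammed over (faster than 6 rad/s) (velocity of joint wide_leaf above 6 rad/s).
It fails at once if a cup, tool or jar is knocked over, lifted or pushed away (distance of any of cup, tamper, jug, portafilter, shaker, saucer from where it was at the start of the episode above 0.05 m or angle between any of cup, tamper, jug, portafilter, shaker, saucer's own z axis and vertical above 0.4 rad).
It fails at once if the wide leaf is pinched (it lies between the jaws, in their grip) (z of the grasp point in the frame of wide_tab between -0.004 and 0.004 m and contact force between the fingers and anything else above 1 N and ((x of the grasp point in the frame of wide_tab between -0.025 and 0.025 m and y of the grasp point in the frame of wide_tab between 0.002 and 0.02 m) or (x of the grasp point in the frame of wide_tab between -0.058 and 0.058 m and y of the grasp point in the frame of wide_tab between 0.018 and 0.155 m))).
It also fails if it takes over 42 s, if anything falls off the work surface, if the arm or the gripper's body presses on something with over 40 N, if the wrist force passes 120 N, or if a joint passes its speed limit or range.

## Working session

There is one attempt and no reset: what is moved stays moved. The work goes in short steps, Python scripts to look and compute and a tool call to move; the robot and the scene stay as the last step left them, time stands still between calls to the robot, and variables do not carry over. Pictures are saved under pics/ and viewed, at most 13 in all, crops included, and the job is handed in when it is done.

Besides the shell and the picture viewer there is one more tool, called by a JSON object that holds its "api" and its "payload", one argument or row to a line. drive_tool: Moves the arm, as the interface text tells. Its arguments: {"type":"object","properties":{"targets":{"type":"array","items":{"type":"array","items":{"type":"array","items":{"type":"number","minimum":-1,"maximum":1}}}},"newtons":{"type":"number"}},"required":["targets"]}

```bash
mkdir -p pics; ls; python3 - <<'E'
from plant import arm
import cv2,numpy as np,pickle
s=arm.get_state();print(s)
d={}
for n in("scene","top"):
    f=arm.grab_frame(n);d[n]=f;cv2.imwrite(f"pics/{n}0.png",f["image"])
    print(n,f["fx"],f["fy"],f["cx"],f["cy"],f["distortion"],np.round(f["world_to_cam"],3).tolist())
pickle.dump(d,open("f0.pkl","wb"))
E
```

```text
pics
{'time_s': 0.0, 'joint_pos': array([ 1.09691981,  0.47780465,  0.02233472,  1.5564329 , -0.01150893,
        1.10932507, -0.08310571]), 'joint_velocities': array([-1.21449873e-03,  6.48875792e-04, -1.60820347e-04, -7.46277398e-04,
       -4.24044019e-05,  1.93463680e-04,  3.45446323e-04]), 'tau': array([ 2.87913408e-04, -5.82857430e+01,  1.53469808e+00, -2.72610515e+01,
       -5.43935818e-02,  1.70144829e-02,  1.39117874e-04]), 'ee_pos': array([ 0.24117697, -0.62972526,  0.18748649]), 'orientation': array([[ 9.33840333e-01,  3.57689292e-01, -7.75808888e-04],
       [ 3.57690111e-01, -9.33838848e-01,  1.67060612e-03],
       [-1.26922557e-04, -1.83757854e-03, -9.99998304e-01]]), 'ft_force': array([ 0.11008128, -1.25174303,  1.1973451 ]), 'ft_torque': array([ 0.02225728, -0.00454619, -0.04569961]), 'grip_force': 0.0, 'gripper_width': 1.0000593415554138}
scene 390.25231572718985 390.25231572718985 320.95040098867287 200.09372282531345 [-0.03166794  0.          0.          0.          0.        ] [[0.834, 0.552, 0.014, -0.496], [0.355, -0.517, -0.778, -0.143], [-0.423, 0.654, -0.628, 1.174], [0.0, 0.0, 0.0, 1.0]]
top 438.8133914433544 438.8133914433544 325.8614561920186 197.9235713198335 [-0.07147143  0.          0.          0.          0.        ] [[-0.008, -0.999, -0.032, 0.057], [-0.991, 0.012, -0.135, 0.57], [0.135, 0.03, -0.99, 0.951], [0.0, 0.0, 0.0, 1.0]]
```

View pics/top0.png

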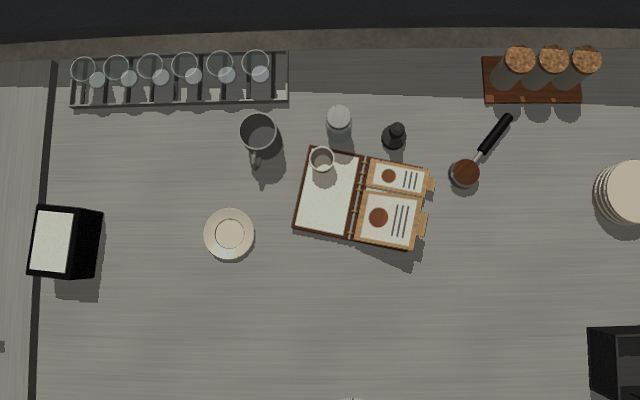

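View pics/scene0.png

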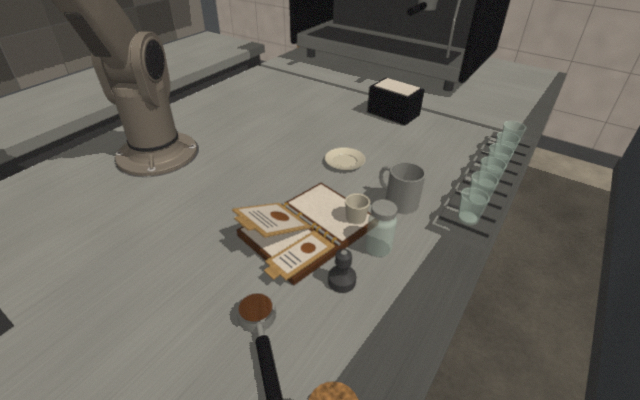

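The top view shows the menu centred near (360,198). Its wide leaf is the near one, with its tab at about (422,224), and the narrow leaf's tab is at (429,184). The cup is at (321,160), the shaker at (339,120), the tamper at (394,135) and the jug at (258,132). I'll zoom in on both views.

```bash
python3 - <<'E'
import cv2,numpy as np,pickle
d=pickle.load(open("f0.pkl","rb"))
a=cv2.resize(d["top"]["image"][130:265,280:450],None,fx=4.4,fy=4.4,interpolation=cv2.INTER_CUBIC)
b=cv2.resize(d["scene"]["image"][175:290,225:385],None,fx=5,fy=5,interpolation=cv2.INTER_CUBIC)
cv2.imwrite("pics/tc.png",a);cv2.imwrite("pics/sc.png",b);print(a.shape,b.shape)
E
```

```text
(594, 748, 3) (575, 800, 3)
```

View pics/tc.png

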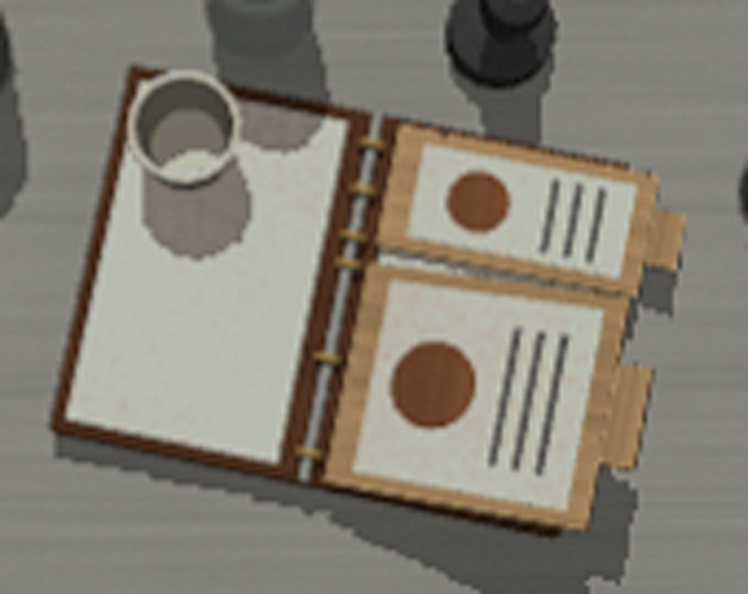

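View pics/sc.png

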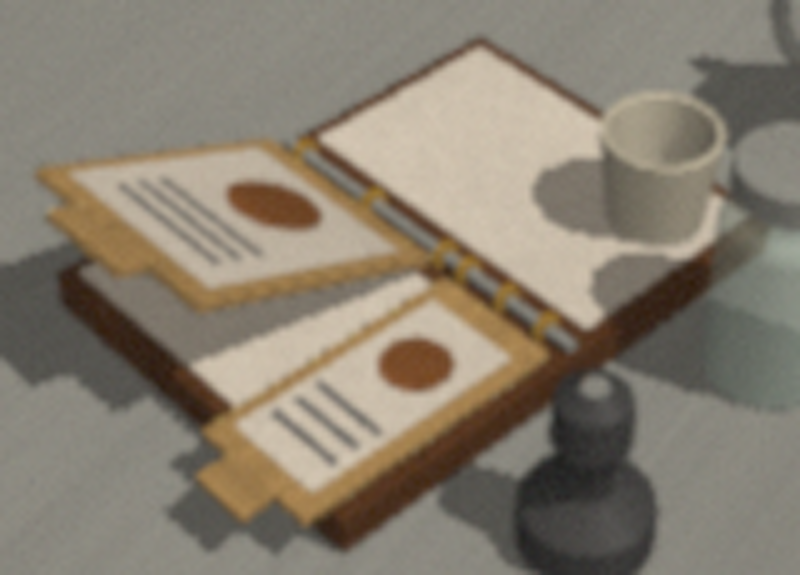

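The top crop shows the spine rod from (377,115) to (305,480), the board's left corners at (132,66) and (54,430), and the outer edge of the wide tab from (652,370) to (632,468). In the scene crop that tab edge runs from about (50,213) to (120,273). Next I'll turn these pixels into positions.

```bash
cat > h.py <<'E'
import cv2,numpy as np,pickle
def ray(f,p):
    K=np.array([[f["fx"],0,f["cx"]],[0,f["fy"],f["cy"]],[0,0,1.]])
    u=cv2.undistortPoints(np.array([[p]],float),K,np.array(f["distortion"],float))[0,0]
    T=np.array(f["world_to_cam"]);R=T[:3,:3]
    d=R.T@np.array([u[0],u[1],1]);return -R.T@T[:3,3],d/np.linalg.norm(d)
def plane(f,p,z):
    o,d=ray(f,p);return o+d*(z-o[2])/d[2]
def tri(f,p,g,q):
    a,u=ray(f,p);b,v=ray(g,q)
    t=np.linalg.lstsq(np.c_[u,-v],b-a,rcond=None)[0]
    x,y=a+u*t[0],b+v*t[1];return (x+y)/2,np.linalg.norm(x-y)
E
python3 - <<'E'
from h import *
np.set_printoptions(precision=4,suppress=True)
d=pickle.load(open("f0.pkl","rb"));t,s=d["top"],d["scene"]
P=lambda x,y:((x+.5)/4.4-.5+280,(y+.5)/4.4-.5+130)
S=lambda x,y:((x+.5)/5-.5+225,(y+.5)/5-.5+175)
fl,nl=plane(t,P(132,66),.022),plane(t,P(54,430),.022)
sf,sn=plane(t,P(377,115),.026),plane(t,P(305,480),.026)
S2=[plane(s,S(*q),z) for q,z in(((482,38),.022),((575,345),.026),((300,143),.026))]
print("board left",fl,nl,np.linalg.norm(fl-nl));print("spine",sf,sn,np.linalg.norm(sf-sn));print("scene nl,sf,sn",S2)
ax=(sf-sn)+(fl-nl);ax[2]=0;ax/=np.linalg.norm(ax);print("yaw",np.arctan2(ax[1],ax[0]),"axis",ax)
c=(sf+sn)/2;sp=c-.039*ax;print("centre",c,"spine pt",sp)
ay=np.array([-ax[1],ax[0],0])
for q,r in(((652,370),(122,275)),((632,468),(50,212)),((590,528),(40,175)),((632,290),(205,308))):
    X,e=tri(t,P(*q),s,S(*r));v=X-sp;print(X,e,"menu x,y,z",v@ax,v@ay,v[2],"ang",np.arctan2(v[2],-v@ay),"r",np.hypot(v[2],v@ay))
for n,p,z in(("cup rim",(321.5,159),.052),("shaker",(339,113),.12),("tamper",(396,129),.088),("jug",(258,128),.1),("portaf",(464,173),.03),("saucer",(229,234),.016)):
    X=plane(t,p,z);v=X-c;print(n,X,"menu",v@ax,v@ay)
E
```

```text
board left [0.6992 0.0893 0.022 ] [0.5058 0.1304 0.022 ] 0.19769342820106817
spine [ 0.6696 -0.04    0.026 ] [0.4786 0.0007 0.026 ] 0.19531950246465438
scene nl,sf,sn [array([0.5087, 0.1306, 0.022 ]), array([ 0.6696, -0.0393,  0.026 ]), array([0.4862, 0.0031, 0.026 ])]
yaw -0.20978668095639116 axis [ 0.9781 -0.2083  0.    ]
centre [ 0.5741 -0.0196  0.026 ] spine pt [ 0.536  -0.0115  0.026 ]
[ 0.5278 -0.1653  0.0901] 0.0024012121427540597 menu x,y,z 0.02404239522210306 -0.15210666679829082 0.06413448105868796 ang 0.39902252040059744 r 0.16507473987607393
[ 0.4799 -0.1543  0.0922] 0.00031085180553199886 menu x,y,z -0.02512955478234135 -0.15131573539459792 0.06619228038918767 ang 0.41236410210206 r 0.16516013369190766
[ 0.4523 -0.1339  0.0849] 0.0020941249062551817 menu x,y,z -0.056344118614002424 -0.13707497937123253 0.058886038296851795 ang 0.40575197319916384 r 0.14918818812467063
[ 0.5665 -0.1584  0.0874] 0.0002503088824751932 menu x,y,z 0.06046132575315733 -0.13727333840055156 0.06141602287996911 ang 0.4206892444584395 r 0.15038582812893386
cup rim [0.6575 0.0605 0.052 ] menu 0.06484177567542103 0.09571948329560578
shaker [0.7418 0.0198 0.12  ] menu 0.1557844191156538 0.07346085619142542
tamper [ 0.7141 -0.1047  0.088 ] menu 0.15467764908678777 -0.053975907639689805
jug [0.718 0.197 0.1  ] menu 0.09566999305338916 0.24182480836252648
portaf [ 0.6254 -0.2651  0.03  ] menu 0.10129547442501438 -0.22942787359819347
saucer [0.4921 0.2771 0.016 ] menu -0.14198220531886255 0.2731442489213373
```

The measurements agree with each other: leaf width about 117 mm, tab at 167 mm, leaf angle about 0.41, yaw -0.21. I'll use shut fingers with tool y along the spine and tilt the hand about 45° so the fingers reach under the tab. First I'll compute the yaw.

```bash
cat > k.py <<'E'
import sys,numpy as np
from plant import arm
from scipy.spatial.transform import Rotation as R
np.set_printoptions(precision=3,suppress=True)
sp=np.array([.536,-.0115,0.]);ax=np.array([.9779,-.2083,0]);ax/=np.linalg.norm(ax)
ay=np.array([-ax[1],ax[0],0]);M=np.c_[ax,ay,[0,0,1]]
# usage: k.py tilt x y z  (menu axes about spine point, world z); prints shift (units 25mm, tool axes now) and turn (units .15)
a,*p=map(float,sys.argv[1:]);s=arm.get_state()
T=np.array(s["orientation"]);ca,sa=np.cos(a),np.sin(a)
G=M@np.array([[0,1,0],[ca,0,sa],[sa,0,-ca]]).T.T if 0 else M@np.c_[[0,ca,sa],[1,0,0],[0,sa,-ca]]
P=M.T@(s["ee_pos"]-sp);w=R.from_matrix(T.T@G).as_rotvec()
d=M@np.array(p)-M@P
print("t",s["time_s"],"menu pos",P,"tilt",np.arctan2(M[:,1]@T[:,2],-T[2,2]),"F",s["ft_force"],"q",s["joint_pos"])
print("shift now-axes",T.T@d/.025,"after turn",G.T@d/.025,"turn",w/.15)
E
python3 k.py 0 -0.015 -0.24 0.16
```

```text
t 0.1 menu pos [-0.159 -0.666  0.188] tilt 0.0012673655193098977 F [-0.123 -0.167 -1.242] q [ 1.097  0.478  0.022  1.556 -0.011  1.109 -0.083]
shift now-axes [ 14.128 -11.15    1.12 ] after turn [17.046  5.78   1.104] turn [-0.01  -0.004 -6.634]
```

{"api": "drive_tool", "payload": {
  "targets": [
    [[1, 0, 0, 0, 0, 0, -0.948], [1, 0, 0, 0, 0, 0, -0.948], [1, 0, 0, 0, 0, 0, -0.948], [1, 0, 0, 0, 0, 0, -0.948], [1, 0, 0, 0, 0, 0, -0.948], [1, 0, 0, 0, 0, 0, -0.948], [1, 0, 0, 0, 0, 0, -0.948], [1, 0.9, 0.3, 0, 0, 0, 0], [1, 0.9, 0.3, 0, 0, 0, 0], [1, 0.9, 0.3, 0, 0, 0, 0], [1, 0.9, 0.3, 0, 0, 0, 0], [1, 0.9, 0.3, 0, 0, 0, 0], [1, 0.9, 0.3, 0, 0, 0, 0], [1, 0.9, 0.3, 0, 0, 0, 0], [1, 0.9, 0.3, 0, 0, 0, 0], [1, 0.9, 0.3, 0, 0, 0, 0], [1, 0.9, 0.3, 0, 0, 0, 0], [1, 0.9, 0.3, 0, 0, 0, 0], [1, 0.9, 0.3, 0, 0, 0, 0], [1, 0.9, 0.3, 0, 0, 0, 0]]
  ]
}}

```text
time_s: 2.6
ee_pos: [0.3983, -0.3631, 0.1886]
orientation: [[0.208, 0.978, 0.0], [0.978, -0.208, -0.0], [-0.0, 0.0, -1.0]]
ft_force: [-0.5, 1.2, -0.1]
gripper_width: 0.004
grip_force: 0.0
```

```bash
python3 k.py 0.8 -0.015 -0.22 0.14
```

```text
t 2.6 menu pos [-0.061 -0.373  0.189] tilt -0.0002990987301921571 F [-0.493  1.178 -0.125] q [ 0.894  0.274 -0.323  1.864  0.101  1.019  0.32 ]
shift now-axes [6.102 1.862 1.942] after turn [2.857 1.859 5.731] turn [-0.     5.335  0.004]
```

{"api": "drive_tool", "payload": {
  "targets": [
    [[1, 0, 0, 0, 0, 0.889, 0], [1, 0, 0, 0, 0, 0.889, 0], [1, 0, 0, 0, 0, 0.889, 0], [1, 0, 0, 0, 0, 0.889, 0], [1, 0, 0, 0, 0, 0.889, 0], [1, 0, 0, 0, 0, 0.889, 0], [1, 0.41, 0.266, 0.82, 0, 0, 0], [1, 0.41, 0.266, 0.82, 0, 0, 0], [1, 0.41, 0.266, 0.82, 0, 0, 0], [1, 0.41, 0.266, 0.82, 0, 0, 0], [1, 0.41, 0.266, 0.82, 0, 0, 0], [1, 0.41, 0.266, 0.82, 0, 0, 0], [1, 0.41, 0.266, 0.82, 0, 0, 0], [1, 0, 0, 0, 0, 0, 0]]
  ]
}}

```text
time_s: 4.35
ee_pos: [0.4753, -0.222, 0.1401]
orientation: [[0.143, 0.979, 0.146], [0.681, -0.204, 0.703], [0.718, -0.001, -0.696]]
ft_force: [-0.4, 0.1, -0.2]
gripper_width: 0.004
grip_force: 0.0
```

```bash
python3 k.py 0.8 -0.015 -0.19 0.055
```

```text
t 4.35 menu pos [-0.016 -0.219  0.14 ] tilt 0.8011967909091292 F [-0.352  0.138 -0.246] q [ 1.076  0.642 -0.446  1.74  -0.469  1.24   0.705]
shift now-axes [-1.653  0.028  3.188] after turn [-1.649  0.021  3.19 ] turn [-0.024 -0.008  0.015]
```

```bash
cat > path.py <<'E'
import numpy as np
np.set_printoptions(precision=2,suppress=True)
a=.8;X=np.array([np.cos(a),np.sin(a)]);Z=np.array([np.sin(a),-np.cos(a)]);H=np.array([0,.026])
def tcp(th):
    u=np.array([-np.cos(th),np.sin(th)]);t=np.array([np.sin(th),np.cos(th)])
    if th<.77: return H+.167*u-.003*t-.010*X+.027*Z
    k=1 if th<2.3 else (2.35-th)/.05 if th<2.4 else -1
    return H+.138*u-.003*t-.010*k*X
ths=np.arange(.41,3.2,.1);p=[np.array([-.219,.14]),np.array([-.19,.055])]+[tcp(q) for q in ths]
for q,A,B in zip([-2]+list(ths.round(2)),p,p[1:]):print(q,"->",B,np.array([X@(B-A),Z@(B-A)])/.025)
E
python3 path.py
```

```text
-2 -> [-0.19  0.06] [-1.63  3.2 ]
0.41 -> [-0.14  0.06] [1.59 1.13]
0.51 -> [-0.13  0.08] [ 0.63 -0.22]
0.61 -> [-0.13  0.09] [ 0.65 -0.15]
0.71 -> [-0.12  0.11] [ 0.66 -0.09]
0.81 -> [-0.1   0.12] [0.62 0.06]
0.91 -> [-0.09  0.13] [0.55 0.04]
1.01 -> [-0.08  0.13] [0.54 0.09]
1.11 -> [-0.07  0.14] [0.53 0.15]
1.21 -> [-0.06  0.15] [0.52 0.2 ]
1.31 -> [-0.05  0.15] [0.49 0.25]
1.41 -> [-0.03  0.15] [0.47 0.3 ]
1.51 -> [-0.02  0.16] [0.43 0.34]
1.61 -> [-0.    0.16] [0.4  0.38]
1.71 -> [0.01 0.16] [0.36 0.42]
1.81 -> [0.02 0.15] [0.31 0.45]
1.91 -> [0.04 0.15] [0.27 0.48]
2.01 -> [0.05 0.15] [0.22 0.51]
2.11 -> [0.06 0.14] [0.16 0.53]
2.21 -> [0.07 0.13] [0.11 0.54]
2.31 -> [0.09 0.12] [0.14 0.55]
2.41 -> [0.11 0.13] [0.72 0.55]
2.51 -> [0.12 0.12] [-0.05  0.55]
2.61 -> [0.12 0.11] [-0.11  0.54]
2.71 -> [0.13 0.09] [-0.16  0.53]
2.81 -> [0.14 0.08] [-0.21  0.51]
2.91 -> [0.14 0.07] [-0.26  0.49]
3.01 -> [0.14 0.05] [-0.31  0.46]
3.11 -> [0.14 0.04] [-0.35  0.42]
```

{"api": "drive_tool", "payload": {
  "targets": [
    [[1, -0.41, 0, 0.8, 0, 0, 0], [1, -0.41, 0, 0.8, 0, 0, 0], [1, -0.41, 0, 0.8, 0, 0, 0], [1, -0.41, 0, 0.8, 0, 0, 0], [1, 0, 0, 0, 0, 0, 0]]
  ]
}}

```text
time_s: 4.97
ee_pos: [0.4801, -0.1964, 0.054]
orientation: [[0.147, 0.978, 0.148], [0.68, -0.208, 0.703], [0.718, -0.002, -0.696]]
ft_force: [-0.1, 0.5, 0.2]
gripper_width: 0.01
grip_force: 0.0
```

```bash
python3 k.py 0.8 -0.015 -0.143 0.058; python3 -c "
from plant import arm;import cv2
cv2.imwrite('pics/s1.png',cv2.resize(arm.grab_frame('scene')['image'][120:320,150:410],None,fx=3,fy=3))"
```

```text
t 4.975 menu pos [-0.016 -0.193  0.054] tilt 0.8009655706627236 F [-0.111  0.51   0.157] q [ 1.046  0.75  -0.447  1.804 -0.469  1.073  0.758]
shift now-axes [1.494 0.047 1.311] after turn [1.496 0.048 1.309] turn [-0.012 -0.006 -0.012]
```

View pics/s1.png

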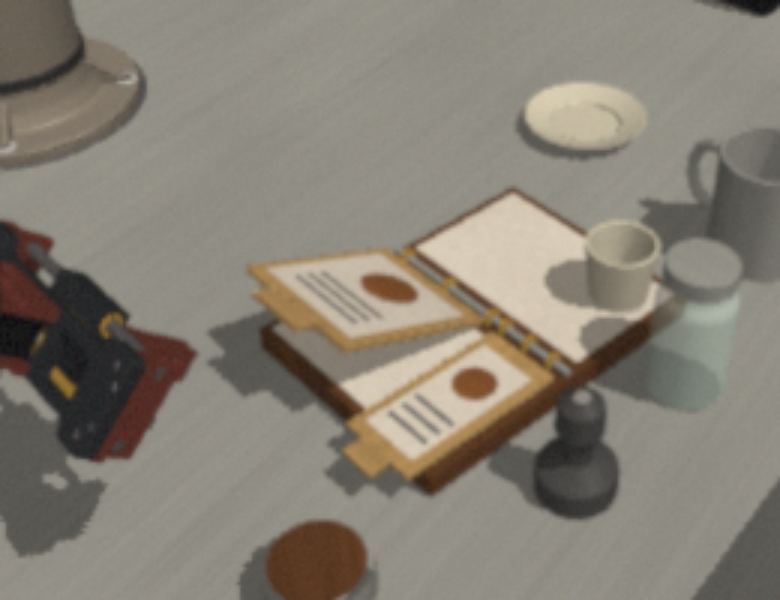

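The tab is at about (280,305) and the hand comes in from the left, ending near (190,350). The end looks broad, so I'll project the TCP into the image to check.

```bash
python3 - <<'E'
from plant import arm
import cv2,numpy as np
f=arm.grab_frame("scene");s=arm.get_state();T=np.array(f["world_to_cam"]);R=np.array(s["orientation"])
K=np.array([[f["fx"],0,f["cx"]],[0,f["fy"],f["cy"]],[0,0,1.]])
for n,o in(("tcp",(0,0,0)),("grasp",(0,0,-.019)),("body+y",(0,.089,-.08)),("body-y",(0,-.089,-.08)),("+y",(0,.0135,0)),("-y",(0,-.0135,0))):
    p=s["ee_pos"]+R@np.array(o)
    q=cv2.projectPoints(p[None],cv2.Rodrigues(T[:3,:3])[0],T[:3,3],K,np.array(f["distortion"]))[0].ravel()
    print(n,p.round(3),q.round(1),((q-[150,120])*3).round(0))
g=arm.grab_frame("wrist");cv2.imwrite("pics/w1.png",g["image"]);print(s["gripper_width"])
E
```

```text
tcp [ 0.481 -0.197  0.055] [222.8 242. ] [218. 366.]
grasp [ 0.478 -0.211  0.069] [216.1 240.6] [198. 362.]
body+y [ 0.556 -0.272  0.111] [218.8 261.3] [206. 424.]
body-y [ 0.382 -0.235  0.111] [170.4 213.7] [ 61. 281.]
+y [ 0.494 -0.2    0.055] [226.4 245.3] [229. 376.]
-y [ 0.468 -0.195  0.055] [219.1 238.6] [207. 356.]
0.006272580883687046
```

View pics/w1.png

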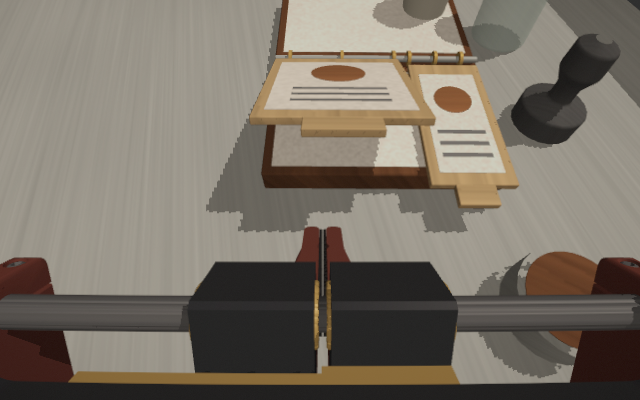

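The closed fingers are at (323,240) in the wrist view, pointing at the space below the tab, whose edge is near (343,130). In the scene view the TCP projects about 25 crop pixels beyond the visible hand, so I'll check the fingertip against the other views.

```bash
python3 - <<'E'
from plant import arm
import cv2,numpy as np
s=arm.get_state();R=np.array(s["orientation"]);out=[]
for n in("scene","top","wrist"):
    f=arm.grab_frame(n);T=np.array(f["world_to_cam"]);im=f["image"].copy()
    K=np.array([[f["fx"],0,f["cx"]],[0,f["fy"],f["cy"]],[0,0,1.]])
    for o,c in(((0,0,0),(0,255,0)),((0,0,-.019),(255,255,0)),((0,0,-.08),(255,0,255))):
        p=s["ee_pos"]+R@np.array(o)
        q=cv2.projectPoints(p[None],cv2.Rodrigues(T[:3,:3])[0],T[:3,3],K,np.array(f["distortion"]))[0].ravel()
        cv2.circle(im,tuple(int(v) for v in q.round()),1,c,-1)
        if o==(0,0,0):q0=q
        print(n,q.round(1))
    x,y=(int(v) for v in q0.round());x=min(max(x,65),574);y=min(max(y,75),324)
    out.append(cv2.resize(im[y-75:y+75,x-65:x+65],None,fx=2,fy=4 if 0 else 2,interpolation=cv2.INTER_CUBIC))
cv2.imwrite("pics/c3.png",np.hstack(out))
E
```

```text
scene [222.8 242. ]
scene [216.1 240.6]
scene [192.9 235.8]
top [439.8 235.8]
top [447.4 236.8]
top [473.2 239.9]
wrist [321.  222.3]
wrist [320.8 233.8]
wrist [320.  292.3]
```

View pics/c3.png

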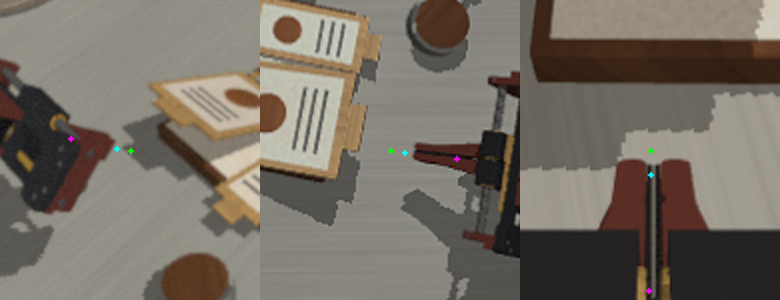

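In the top view the visible fingertip is about 12 px short of where the TCP projects, so I'll triangulate the real tip from the top and wrist views.

```bash
python3 - <<'E'
from h import *
from plant import arm
t=arm.grab_frame("top");w=arm.grab_frame("wrist");s=arm.get_state()
R=np.array(s["orientation"])
for a,b in(((452.5,237),(321.5,227)),((452.5,237),(321.5,231))):
    X,e=tri(t,a,w,b);print(X.round(4),e.round(4),"in tool frame",(R.T@(X-s["ee_pos"])).round(4))
print(s["ee_pos"],"wrist cam in tool",(R.T@(ray(w,(320,200))[0]-s["ee_pos"])).round(3),(R.T@ray(w,(320,200))[1]).round(2))
# rays of menu board near corner in wrist vs known
print(plane(w,(262,187),0),plane(t,((562+.5)/4.4+279.5,(533+.5)/4.4+129.5),0))
E
```

```text
[ 0.4772 -0.2166  0.09  ] 0.0006 in tool frame [ 0.0109  0.0002 -0.0385]
[ 0.4772 -0.2174  0.087 ] 0.0003 in tool frame [ 0.0082  0.0003 -0.037 ]
[ 0.48125722 -0.19697029  0.05530747] wrist cam in tool [ 0.069  0.001 -0.196] [-0.27 -0.01  0.96]
[ 0.44516765 -0.12799983  0.        ] [ 0.45053089 -0.13404183  0.        ]
```

The visible fingertip ends about 37 mm behind the reported TCP. This affects both the contact and the pinch rule, so I'll test it with a gentle touch on the bare counter here.

{"api": "drive_tool", "payload": {
  "targets": [
    [[1, -0.38, 0, 0.37, 0, 0, 0], [1, -0.38, 0, 0.37, 0, 0, 0], [1, -0.38, 0, 0.37, 0, 0, 0], [1, -0.09, 0, 0.08, 0, 0, 0], [1, 0, 0, 0, 0, 0, 0], [1, 0, 0, 0, 0, 0, 0]]
  ]
}}

```text
time_s: 6.12
ee_pos: [0.4813, -0.1966, 0.0123]
orientation: [[0.145, 0.978, 0.15], [0.682, -0.208, 0.702], [0.717, 0.0, -0.697]]
ft_force: [0.4, -0.1, 0.7]
gripper_width: 0.006
grip_force: 0.0
```

{"api": "drive_tool", "payload": {
  "targets": [
    [[1, -0.12, 0, 0.11, 0, 0, 0], [1, 0, 0, 0, 0, 0, 0], [1, 0, 0, 0, 0, 0, 0]]
  ]
}}

```text
time_s: 6.5
ee_pos: [0.481, -0.1966, 0.008]
orientation: [[0.145, 0.978, 0.149], [0.681, -0.208, 0.702], [0.717, 0.0, -0.697]]
ft_force: [-0.0, -0.1, 0.2]
gripper_width: 0.0
grip_force: 0.0
```

{"api": "drive_tool", "payload": {
  "targets": [
    [[1, -0.12, 0, 0.11, 0, 0, 0], [1, 0, 0, 0, 0, 0, 0], [1, 0, 0, 0, 0, 0, 0]]
  ]
}}

```text
time_s: 6.88
ee_pos: [0.481, -0.1967, 0.0039]
orientation: [[0.145, 0.978, 0.149], [0.681, -0.208, 0.702], [0.718, -0.0, -0.697]]
ft_force: [0.2, 0.6, 0.1]
gripper_width: 0.003
grip_force: 0.0
```

{"api": "drive_tool", "payload": {
  "targets": [
    [[1, -0.15, 0, 0.14, 0, 0, 0], [1, 0, 0, 0, 0, 0, 0], [1, 0, 0, 0, 0, 0, 0]]
  ]
}}

```text
time_s: 7.25
ee_pos: [0.4809, -0.1968, -0.0013]
orientation: [[0.145, 0.978, 0.149], [0.681, -0.208, 0.702], [0.718, -0.0, -0.697]]
ft_force: [-0.8, -0.2, 0.3]
gripper_width: 0.005
grip_force: 0.0
```

{"api": "drive_tool", "payload": {
  "targets": [
    [[1, -0.15, 0, 0.14, 0, 0, 0], [1, 0, 0, 0, 0, 0, 0], [1, 0, 0, 0, 0, 0, 0]]
  ]
}}

```text
time_s: 7.62
ee_pos: [0.4809, -0.1969, -0.0064]
orientation: [[0.145, 0.978, 0.149], [0.681, -0.208, 0.702], [0.717, -0.0, -0.697]]
ft_force: [1.0, 0.1, 0.7]
gripper_width: 0.006
grip_force: 0.0
```

There was no contact even with the reported TCP 6 mm below the counter. The visible finger length from tip to body is about 85 mm, which matches the 80 mm given, so the whole reported pose is biased. The true tip is about 36 mm back along tool z. I'll correct for that and move in under the tab.

{"api": "drive_tool", "payload": {
  "targets": [
    [[1, 0.6, 0, 0.2, 0, 0, 0], [1, 0.6, 0, 0.2, 0, 0, 0], [1, 0.6, 0, 0.2, 0, 0, 0], [1, 0.6, 0, 0.3, 0, 0, 0], [1, 0, 0, 0.2, 0, 0, 0], [1, 0, 0, 0, 0, 0, 0]]
  ]
}}

```text
time_s: 8.38
ee_pos: [0.4935, -0.1366, 0.0171]
orientation: [[0.145, 0.978, 0.149], [0.681, -0.208, 0.702], [0.717, -0.0, -0.697]]
ft_force: [-0.1, 0.3, -0.3]
gripper_width: 0.006
grip_force: 0.0
```

```bash
python3 k.py 0.8 -0.015 -0.117 0.033; python3 - <<'E'
from plant import arm
import cv2,numpy as np
a=arm.grab_frame('top')['image'][150:290,370:530];b=arm.grab_frame('scene')['image'][170:310,160:320];c=arm.grab_frame('wrist')['image'][90:370,160:480][::2,::2]
cv2.imwrite('pics/c4.png',cv2.resize(np.hstack([a,b]),None,fx=2.5,fy=2.5,interpolation=cv2.INTER_CUBIC))
E
```

```text
t 8.375 menu pos [-0.016 -0.131  0.017] tilt 0.8000314794907517 F [-0.118  0.341 -0.296] q [ 0.991  0.786 -0.483  1.885 -0.507  0.926  0.761]
shift now-axes [ 0.851  0.022 -0.035] after turn [ 0.851  0.022 -0.035] turn [-0.005 -0.     0.   ]
```

View pics/c4.png

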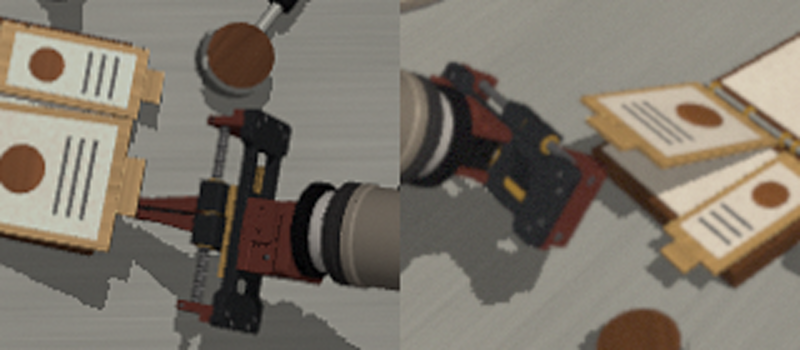

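The fingers now sit just under the near half of the tab: tip at about (135,210), tab rows 158 to 215. I'll go slightly deeper, shift 10 mm along the spine and start lifting along the arc.

{"api": "drive_tool", "payload": {
  "targets": [
    [[1, 0, 0.4, 0.3, 0, 0, 0], [1, 0.4, 0, 0.1, 0, 0, 0], [1, 0.4, 0, 0, 0, 0, 0], [1, 0.62, 0, -0.22, 0, 0, 0], [1, 0.65, 0, -0.15, 0, 0, 0], [1, 0.66, 0, -0.09, 0, 0, 0], [1, 0.6, 0, 0.05, 0, 0, 0], [1, 0.55, 0, 0.05, 0, 0, 0], [1, 0.53, 0, 0.1, 0, 0, 0], [1, 0, 0, 0, 0, 0, 0]]
  ]
}}

```text
time_s: 9.78
ee_pos: [0.5202, -0.0597, 0.095]
orientation: [[0.143, 0.979, 0.148], [0.681, -0.206, 0.702], [0.718, 0.001, -0.696]]
ft_force: [0.9, 0.9, -0.8]
gripper_width: 0.007
grip_force: 0.0
```

```bash
python3 k.py 0.8 -0.005 -0.06 0.12; python3 - <<'E'
from plant import arm
import cv2,numpy as np
a=arm.grab_frame('top')['image'][130:270,330:490];b=arm.grab_frame('scene')['image'][150:290,200:360]
cv2.imwrite('pics/c5.png',cv2.resize(np.hstack([a,b]),None,fx=2.5,fy=2.5,interpolation=cv2.INTER_CUBIC))
E
```

```text
t 9.775 menu pos [-0.005 -0.05   0.095] tilt 0.8007833653907611 F [ 0.866  0.86  -0.808] q [ 0.917  0.639 -0.555  1.937 -0.585  0.928  0.641]
shift now-axes [ 0.453  0.016 -0.97 ] after turn [ 0.453  0.017 -0.97 ] turn [-0.008 -0.005  0.014]
```

View pics/c5.png

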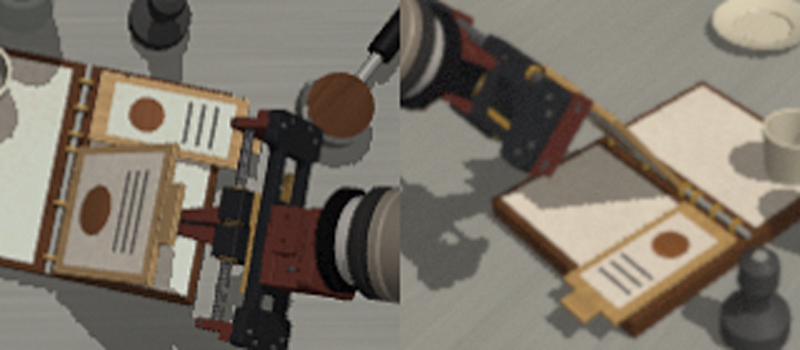

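The leaf is riding on the fingertips at about 1.0 rad and the narrow leaf is untouched. I'll continue along the arc past upright.

{"api": "drive_tool", "payload": {
  "targets": [
    [[1, 0.49, 0, 0.14, 0, 0, 0], [1, 0.48, 0, 0.18, 0, 0, 0], [1, 0.45, 0, 0.23, 0, 0, 0], [1, 0.43, 0, 0.28, 0, 0, 0], [1, 0.4, 0, 0.31, 0, 0, 0], [1, 0.37, 0, 0.35, 0, 0, 0], [1, 0.33, 0, 0.39, 0, 0, 0], [1, 0.28, 0, 0.41, 0, 0, 0], [1, 0.25, 0, 0.44, 0, 0, 0], [1, 0.2, 0, 0.46, 0, 0, 0], [1, 0.16, 0, 0.48, 0, 0, 0], [1, 0, 0, 0, 0, 0, 0]]
  ]
}}

```text
time_s: 11.38
ee_pos: [0.5469, 0.0702, 0.0989]
orientation: [[0.144, 0.979, 0.147], [0.681, -0.206, 0.703], [0.718, -0.001, -0.696]]
ft_force: [0.8, 0.6, -0.1]
gripper_width: 0.002
grip_force: 0.0
```

```bash
python3 k.py 0.8 -0.02 0.1 0.1; python3 - <<'E'
from plant import arm
import cv2,numpy as np
a=arm.grab_frame('top')['image'][130:270,290:450];b=arm.grab_frame('scene')['image'][130:270,230:390]
cv2.imwrite('pics/c6.png',cv2.resize(np.hstack([a,b]),None,fx=2.5,fy=2.5,interpolation=cv2.INTER_CUBIC))
E
```

```text
t 11.375 menu pos [-0.006  0.082  0.099] tilt 0.8012092796582124 F [ 0.824  0.625 -0.092] q [ 0.76   0.614 -0.649  2.017 -0.694  0.74   0.548]
shift now-axes [ 0.53  -0.543  0.482] after turn [ 0.53  -0.545  0.48 ] turn [-0.018 -0.008  0.005]
```

View pics/c6.png

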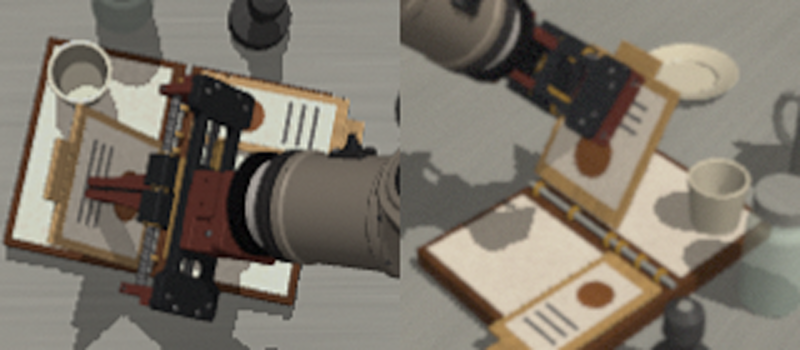

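The leaf is at about 2.1 rad, well past upright, with the fingers on its inner face. The cup at (78,72) is clear. I'll carry on down and shift slightly away from the cup.

{"api": "drive_tool", "payload": {
  "targets": [
    [[1, 0.14, -0.09, 0.45, 0, 0, 0], [1, 0.14, -0.09, 0.45, 0, 0, 0], [1, 0.14, -0.09, 0.45, 0, 0, 0], [1, 0.14, -0.09, 0.45, 0, 0, 0], [1, 0.14, -0.09, 0.45, 0, 0, 0], [1, -0.17, -0.09, 0.45, 0, 0, 0], [1, -0.17, -0.09, 0.45, 0, 0, 0], [1, -0.17, -0.09, 0.45, 0, 0, 0], [1, 0, 0, 0, 0, 0, 0]]
  ]
}}

```text
time_s: 12.6
ee_pos: [0.5431, 0.1393, 0.0389]
orientation: [[0.146, 0.978, 0.147], [0.681, -0.207, 0.703], [0.718, -0.002, -0.696]]
ft_force: [-0.7, -0.3, -0.1]
gripper_width: 0.007
grip_force: 0.0
```

```bash
python3 k.py 0.8 -0.02 0.153 0.011
```

```text
t 12.6 menu pos [-0.024  0.149  0.039] tilt 0.8007914475057855 F [-0.696 -0.336 -0.114] q [ 0.68   0.729 -0.708  2.081 -0.762  0.518  0.598]
shift now-axes [-0.688  0.182  0.893] after turn [-0.688  0.179  0.893] turn [-0.015 -0.005 -0.007]
```

{"api": "drive_tool", "payload": {
  "targets": [
    [[1, -0.2, 0, 0.22, 0, 0, 0], [1, -0.2, 0, 0.22, 0, 0, 0], [1, -0.17, 0, 0.18, 0, 0, 0], [1, 0, 0, 0, 0, 0, 0]]
  ]
}}

```text
time_s: 13.1
ee_pos: [0.5442, 0.1397, 0.0183]
orientation: [[0.146, 0.978, 0.149], [0.681, -0.208, 0.702], [0.717, -0.001, -0.697]]
ft_force: [0.1, 0.6, -0.1]
gripper_width: 0.007
grip_force: 0.0
```

{"api": "drive_tool", "payload": {
  "targets": [
    [[1, -0.11, 0, 0.11, 0, 0, 0], [1, 0, 0, 0, 0, 0, 0], [1, 0, 0, 0, 0, 0, 0]]
  ]
}}

```text
time_s: 13.48
ee_pos: [0.5445, 0.1398, 0.015]
orientation: [[0.145, 0.978, 0.149], [0.681, -0.208, 0.702], [0.717, 0.0, -0.697]]
ft_force: [0.4, 0.1, 0.3]
gripper_width: 0.004
grip_force: 0.0
```

{"api": "drive_tool", "payload": {
  "targets": [
    [[1, -0.11, 0, 0.11, 0, 0, 0], [1, 0, 0, 0, 0, 0, 0], [1, 0, 0, 0, 0, 0, 0]]
  ]
}}

```text
time_s: 13.85
ee_pos: [0.5448, 0.1401, 0.0123]
orientation: [[0.144, 0.978, 0.15], [0.68, -0.208, 0.703], [0.719, 0.001, -0.696]]
ft_force: [-3.0, -4.9, 13.0]
gripper_width: 0.003
grip_force: 6.4
```

The tip met a firm stop at the predicted height with 13 N, so the leaf should be flat. I'll lift clear and check.

{"api": "drive_tool", "payload": {
  "targets": [
    [[1, 0.15, 0, -0.15, 0, 0, 0], [1, 0.5, 0, -0.5, 0, 0, 0], [1, 0.7, 0, -0.7, 0, 0, 0], [1, 0.7, 0, -0.7, 0, 0, 0], [1, 0.5, 0, -0.9, 0, 0, 0], [1, 0.5, 0, -0.9, 0, 0, 0], [1, 0.3, 0, -0.9, 0, 0, 0], [1, 0.3, 0, -0.9, 0, 0, 0], [1, 0.3, 0, -0.9, 0, 0, 0], [1, 0, 0, -0.9, 0, 0, 0], [1, 0, 0, 0, 0, 0, 0], [1, 0, 0, 0, 0, 0, 0]]
  ]
}}

```text
time_s: 15.35
ee_pos: [0.5305, 0.0772, 0.2111]
orientation: [[0.145, 0.978, 0.148], [0.681, -0.208, 0.702], [0.717, -0.001, -0.697]]
ft_force: [-0.8, 0.3, -0.2]
gripper_width: 0.004
grip_force: 0.0
```

```bash
python3 - <<'E'
from plant import arm
import cv2,numpy as np
s=arm.get_state();print(s["time_s"],s["ee_pos"],s["ft_force"])
a=arm.grab_frame('top')['image'][90:270,220:420];b=arm.grab_frame('scene')['image'][130:310,230:430]
cv2.imwrite('pics/c7.png',cv2.resize(np.hstack([a,b]),None,fx=2,fy=2,interpolation=cv2.INTER_CUBIC))
E
```

```text
15.35 [0.53049927 0.07719277 0.2110888 ] [-0.77358638  0.28461052 -0.21240593]
```

View pics/c7.png

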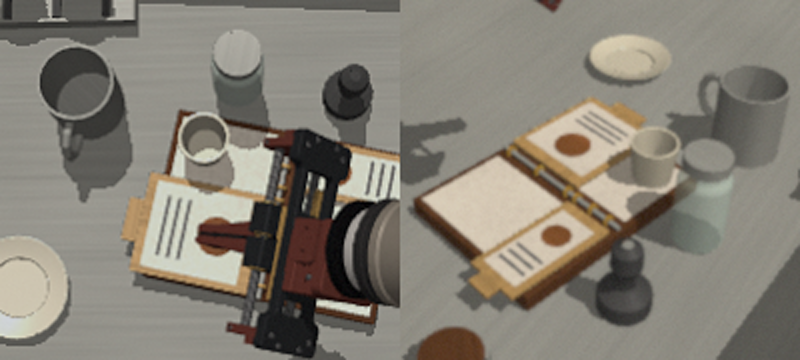

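The wide leaf lies flat on the left half, with its tab at (135,218) in the top view. The narrow leaf is flat, the cup and other things are where they were, and the hand is clear.

```bash
python3 -c "
from plant import arm
print(arm.finish_job())"
```

```text
the job is handed in; nothing more can be done
None
```

The wide leaf was pushed over the spine and pressed flat on the left half; in the last pictures the narrow leaf, menu and other things look undisturbed and the hand is clear, and the job is handed in (no verdict was returned).

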